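Restock the sloped can cradle and hang its tag

ROBOT

A 6-joint arm with a two-finger parallel gripper is mounted at the origin on the work surface. World frame = base frame: x ahead of the robot, y to its left, z up, the work surface at z = 0. Lengths are in m, angles in degrees, forces in N, time in s.
With the tool pointing down it reaches from about 0.375 to 0.9 m from the base axis. Payload 3.1 kg.
Tool frame: the origin (TCP) lies between the finger pads, 19 mm behind the fingertips; this is the grasp point; z points along the fingers, y is the line along which they close (so a half turn about z gives the same grasp; the last joint's range is limited). The gripper opens to 87 mm and grips with 3 to 60 N. Pads are 19 mm wide; open, the fingers measure 117 mm over their backs; the gripper's body (75 mm by 190 mm) begins 51 mm behind the grasp point.
Start: joints at [57.496, 30.224, 82.088, -0, 67.689, -10.227], TCP at [0.237, 0.578, 0.241] pointing down, gripper open.
Joint ranges: [-176.69, 176.69], [-43.24, 126.21], [12.49, 139.97], [-82, 262], [0, 151.66], [-163.58, 163.58]. Speed limits (degrees/s): [159.86, 159.86, 180, 180, 180, 180].

INTERFACE

Orientations are given as a 3x3 rotation matrix whose columns are the frame's x, y, z axes.
In Python, from rig import read_state, capture, hand_in, trace, landmark_of gives the robot as it stands.
- The arm moves only by the shell command python3 -m jog 'ROWS'. ROWS is JSON, a list of rows, each an object of numbers: "tx", "ty", "tz": the shift along the tool's x, y, z in cm; "roll": the turn about the tool's z in rad; "jaw": the opening, from 0 (shut) to 1 (fully open). A call has 1 to 8 rows; each row shifts and turns the commanded pose from where the row before left it, along the tool's axes as they then stand; what a row does not reach is not made up. A row lasts 1/10 s, in which the tool goes at most 50 mm and 8.59 degrees, less where a joint would pass 70% of its speed; a pose out of reach is approached as far as the arm can. A call with a gripper value outside its range is refused whole. The fingers move at their own pace and stop on an object; the grip force is fixed at half the most. Time passes only in rows, so rows that do not move let the fingers close. It gives the time, the measured TCP pose, the force, the opening and the grip force at its end, in the units of the state.
- read_state(): the state, without advancing time (a new reading comes with each control period).
- capture(name): name is "scene" or "top" or "wrist"; returns a dict with "img" (420x560x3 uint8, red, green, blue), "vertical_fov" (degrees; the focal length in pixels is half the picture's height over the tangent of half this angle, whatever the lens; pixels are square), "cx", "cy" (the principal point, pixels), "cam_to_world" (4x4, takes a point from camera to world coordinates); the wrist camera has in their place "tool_from_camera" (4x4, takes a point from camera to tool coordinates, whose origin is the TCP and whose axes are the flange's). Camera axes: x right, y up, looking along -z (the intrinsics and any distortion apply to the point x, -y, -z); pixel columns grow to the right and rows downward; lengths in m; the calibration is good to about 2 mm. A picture is of the moment at which its call begins: read the wrist's pose just before it. There is no depth.
- hand_in(): hands the job in; it is judged then, once.
Trained networks look in the newest picture that a camera, given by its name, has taken for a name from the list of things; names that differ only in an ending like _2 or _b are one class to them, and where a whole thing is asked for, a point or a joint stands for the part that bears it (a point fixed in the world has none). Each returns a list of dicts, best first, with "p" (0 to 1); they miss things now and then, are a little off and sometimes report something else, mostly with a low value. They report only what shows in the picture. A call takes as long as a camera call. They do not tell look-alikes from the thing itself.
- trace(camera, thing): "pixels" (420x560 bool, what is visible of it) and "bbox" ([left, top, width, height] in pixels, round what is visible of it).
- landmark_of(camera, thing): "point" ([row, column] in pixels: a listed point, or the origin of a listed thing).
The state is a dict: "time_s": time; "joint_positions": joint angles; "qvel": joint speeds; "tau": joint torques, N m; "position": TCP position; "tcp_rot": TCP orientation; "force": force on the tool from outside, world axes, zero at the start; "moment": the same for the moment, N m; "opening": opening from 0.0 (shut) to 1.0 (fully open); "grasp_force": force on a finger pad.
Only numpy, scipy, OpenCV 4.12 (cv2) and the standard library are available. Lean on these libraries where they do the work, as an engineer would, in place of code of your own. Each camera call takes 0.05 s, during which the arm holds its last target. There are 200 camera calls.

TASK

Restock the sloped cradle on the rack: lower the green spray can gently onto its two rails, cap uphill, keeping hold of it until it rests on them rather than dropping it, and leave it lying in the groove with its base right down against the red stop. Then hang the yellow tag by its hole on the red peg at the rack's side. Leave the orange can and everything else on the counter where it stands.

Things in the scene. Friction and masses are not known exactly. Their poses are not given: they have to be found in the camera images.
- rack: Fixed steel rack: a sloped two-rail cradle for one can, under a small wire shelf, a peg post beside it. Origin: mid cradle width, table level; x level, pointing uphill; y left looking uphill; z up. Baseplate 12 mm thick, x -100..120, y -120..180 mm. A 45 mm can in the groove has its axis 21.9 mm above the plane of the rail axes, square to it; at home its base centre is at x = -85 mm.
- rails_low (a point): LOWEST possible place of the rails' low end: mid-width, on the rail axes, at the stop's uphill face (rack x -75, z 75 mm). Its real height, 0 to 25 mm above that, is NOT REPORTED: feel for it. Two steel rails, 8 mm thick, axes 15 mm either side, 165 mm long, rising 28 deg to rack +x. Red stop plate square to them, 50 mm wide, 14 mm above the rail axes.
- shelf_edge (a point): Middle of the wire shelf's front wire (rack x 0, z 292 mm). The shelf runs back from it to x = 125 mm, y -100..100 mm, wires 8 mm thick, on four 12 mm uprights at x 20 and 110, y -95 and 95 mm. It overhangs the cradle's upper part: a tool pointing straight down over the middle of a can in the cradle hits it.
- green_can: The spray can to load: green with a paper band and green cap, a cylinder 45 mm in diameter and 150 mm long, about 0.2 kg, lying in one of the two grooves of the blue tray. Origin at its middle, x along its axis towards the cap.
- green_can_foot (a point): Centre of the green can's flat base.
- green_can_cap (a point): Centre of the end of the green can's cap.
- orange_can: Like the green can but orange with a black cap; it lies in the tray's other groove and stays there. Origin at its middle, x towards the cap.
- tray: Fixed shallow blue tray 200 x 270 mm, rims 22 mm high, floor 4 mm. Two grooves along its x at y = -65 and +65 mm, each made of four small rests up to 14 mm high, hold the cans with their axes 31.8 mm above the table. Origin at its centre, table level.
- tag: Yellow plastic tag, 36 mm wide (y), 6 mm thick (x), 90 mm tall (z), about 40 g, standing upright in the slot of its holder. Origin: centre of its lower edge, 6 mm above the table at the start.
- tag_hole (a point): Centre of the tag's round hole, 19 mm in diameter, axis along the tag's x, 67 mm above its lower edge.
- tag_holder: Fixed black block, 60 x 60 mm, 26 mm high, with a slot 9 mm wide along its y in which the tag stands 20 mm deep. Origin at its centre, table level.
- peg_root (a point): Where the axis of the red peg leaves the front face of its post, 170 mm above the table. The peg is 7 mm in diameter, 34 mm long, points towards the rack's -x and rises 15 degrees. Its post, behind it, is 18 mm wide, 14 mm deep and 185 mm tall.
- peg_tip (a point): Free end of the peg's axis (rounded, 3.5 mm beyond it).
- spray_bottle: Bystander, to be left alone: white bottle with a red cap, 64 mm across, 170 mm tall. Origin at the centre of its underside.
- putty_tin: Bystander, to be left alone: steel tin, 76 mm across, 85 mm tall. Origin at the centre of its underside.
- tape_roll: Bystander, to be left alone: grey roll lying flat, 90 mm across, 48 mm tall. Origin at the centre of its underside.
- valve: Bystander, to be left alone: small brass valve with a red lever, standing, 57 mm tall. Origin at the centre of its underside.
- carton: Bystander, to be left alone: white carton 70 x 100 x 60 mm. Origin at the centre of its underside.
- glue_jar: Bystander, to be left alone: yellow jar with a black lid, 60 mm across, 90 mm tall. Origin at the centre of its underside.
Not all that is in view belongs to the job. What is shaped like the tag but white is not meant.

How it is judged (in metres and radians):
On the way, in this order (a step that is already met when the one before it is completed fails the run):
1. the green can touches the rails while still held, lying at their slope with its cap uphill (x of green_can_foot in the frame of rack between -0.1 and -0.04 m and y of green_can_foot in the frame of rack between -0.015 and 0.015 m and angle between green_can's own x axis and vertical between 0.94 and 1.22 rad and contact force between green_can and rack above 0.5 N and contact force between the fingers and green_can above 2 N), for 0.1 s.
2. the green can lies released in the groove, its base against the stop (x of green_can_foot in the frame of rack between -0.0895 and -0.08 m and y of green_can_foot in the frame of rack between -0.006 and 0.006 m and y of green_can_cap in the frame of rack between -0.008 and 0.008 m and z of green_can_foot in the frame of rack between 0.086 and 0.128 m and angle between green_can's own x axis and vertical between 1.012 and 1.152 rad and contact force between green_can and rack above 0.3 N and contact force between the fingers and green_can below 0.1 N and linear speed of green_can below 0.02 m/s), for 0.2 s.
At the end, for the whole second after the job is handed in: The green can lies at rest in the groove, released, cap uphill: base within about 5 mm of the stop, centred within 6 mm, at the rails' slope within 4 degrees. The yellow tag hangs released and at rest with its hole over the peg (hole centre within 9 mm of it sideways) and upright within 20 degrees (all of step 2 and x of tag_hole in the frame of rack between -0.096 and -0.055 m and y of tag_hole in the frame of rack between 0.126 and 0.144 m and z of tag_hole in the frame of rack between 0.155 and 0.182 m and angle between tag's own z axis and vertical below 0.35 rad and contact force between tag and rack above 0.1 N and linear speed of tag below 0.03 m/s and contact force between the fingers and tag below 0.1 N); the robot touches nothing.
It fails at once if the green can is pressed against the rack with more than 60 N (contact force between green_can and rack above 60 N).
It fails at once if another thing on the counter is moved by more than 20 mm (distance of any of orange_can, spray_bottle, putty_tin, tape_roll, valve, carton, glue_jar from where it was at the start of the episode above 0.02 m).
It also fails if it takes over 48 s, if anything falls off the work surface, if the arm or the gripper's body presses on something with over 40 N, if the wrist force passes 120 N, or if a joint passes its speed limit or range.

## Working session

There is one attempt and no reset: what is moved stays moved. The work goes in short steps, Python scripts to look and compute and a shell command to move; the robot and the scene stay as the last step left them, time stands still between calls to the robot, and variables do not carry over. Pictures are saved under pics/ and viewed, at most 13 in all, crops included, and the job is handed in when it is done.

```bash
ls; mkdir -p pics; python3 - <<'E'
from rig import *
import cv2,numpy as np
s=read_state();print({k:np.round(v,3).tolist() for k,v in s.items()})
a=capture("scene");b=capture("top")
for n,c in(("scene",a),("top",b)):
    print(n,c["vertical_fov"],c["cx"],c["cy"],np.round(c["cam_to_world"],4).tolist(),[k for k in c])
    cv2.imwrite(f"pics/{n}.png",c["img"][:,:,::-1])
for t in "rack rails_low shelf_edge green_can green_can_foot green_can_cap orange_can tray tag tag_hole tag_holder peg_root peg_tip".split():
    for c in("scene","top"):
        print(t,c,[(np.round(d["point"],1).tolist(),round(d["p"],2)) for d in landmark_of(c,t)[:3]])
E
```

```text
pics
{'time_s': 0.0, 'joint_positions': [57.495, 30.28, 82.157, -0.001, 67.691, -10.23], 'qvel': [0.059, -0.017, 0.087, -0.042, -0.084, 0.008], 'tau': [-0.0, -44.004, -17.659, 0.063, 0.058, -0.0], 'position': [0.237, 0.578, 0.24], 'tcp_rot': [[-0.925, 0.379, -0.001], [0.379, 0.925, -0.002], [0.0, -0.002, -1.0]], 'force': [-0.584, 0.236, 0.169], 'moment': [-0.054, -0.008, -0.026], 'grasp_force': 0.0, 'opening': 1.002}
scene 44.550162509285336 285.43540739148716 208.53223324714693 [[-0.8211, -0.3668, 0.4373, 1.1159], [0.5707, -0.515, 0.6396, 0.8539], [-0.0095, 0.7747, 0.6322, 0.9803], [0.0, 0.0, 0.0, 1.0]] ['img', 'vertical_fov', 'cx', 'cy', 'cam_to_world']
top 46.37397819687473 275.6320695255846 217.31030962308833 [[-0.0227, 0.9884, -0.15, 0.3017], [-0.9997, -0.0207, 0.0147, 0.0468], [0.0115, 0.1503, 0.9886, 1.7701], [0.0, 0.0, 0.0, 1.0]] ['img', 'vertical_fov', 'cx', 'cy', 'cam_to_world']
rack scene [([265.3, 278.4], 0.98), ([250.4, 378.5], 0.42)]
rack top [([213.0, 271.2], 0.68)]
rails_low scene [([230.9, 299.8], 0.92)]
rails_low top [([230.4, 272.8], 0.79)]
shelf_edge scene [([174.
[... 553 characters left out ...]
.2], 0.2)]
tray scene [([182.5, 199.3], 0.64), ([197.8, 226.2], 0.61), ([172.8, 275.8], 0.22)]
tray top [([220.6, 359.6], 0.59)]
tag scene [([300.6, 394.0], 0.81), ([334.5, 384.2], 0.69), ([282.5, 419.8], 0.48)]
tag top [([236.9, 176.8], 0.57), ([282.3, 196.4], 0.4)]
tag_hole scene [([265.5, 419.3], 0.64), ([228.2, 299.1], 0.54), ([200.0, 230.2], 0.2)]
tag_hole top [([216.6, 348.6], 0.74), ([260.5, 188.5], 0.59), ([236.0, 175.6], 0.55)]
tag_holder scene [([303.7, 392.7], 0.64)]
tag_holder top [([260.7, 195.1], 0.62)]
peg_root scene [([227.9, 339.9], 0.82)]
peg_root top [([232.4, 231.8], 0.75), ([223.0, 150.8], 0.24)]
peg_tip scene [([216.3, 347.5], 0.73)]
peg_tip top [([240.6, 231.8], 0.72)]
```

```bash
python3 - <<'E'
import cv2
a=cv2.imread("pics/scene.png");b=cv2.imread("pics/top.png")
cv2.imwrite("pics/scene_c.png",cv2.resize(a[110:360,150:480],None,fx=2.4,fy=2.4,interpolation=2)[:600,:800])
cv2.imwrite("pics/top_c.png",cv2.resize(b[150:330,140:410],None,fx=2.9,fy=2.9,interpolation=2)[:600,:800])
E
```

```text
(no output)
```

View pics/scene_c.png

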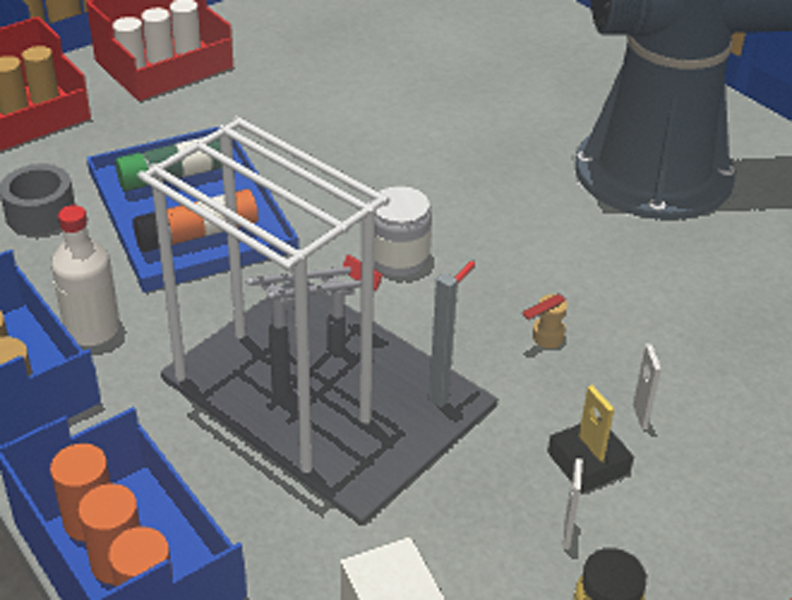

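View pics/top_c.png

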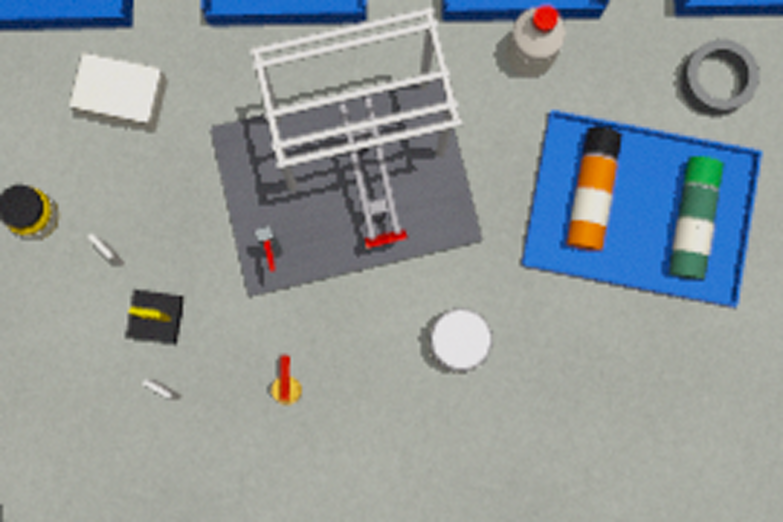

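The scene crop shows the yellow tag at crop (597,420), which is full (399,285). The white look-alikes are at full (420,270) and (389,320); only the one in the black holder is yellow, so it fits. In the top view the rack's rails run uphill (+x) from the red stop at full (272,232), and the green can is the right-hand one in the tray at full (379,222).

```bash
cat > h.py <<'E'
import numpy as np,cv2
from rig import *
from scipy.optimize import least_squares
def prep(c,T=None):
    M=c["cam_to_world"] if T is None else T@c["tool_from_camera"]
    f=210/np.tan(np.radians(c["vertical_fov"]/2)); return np.array(M),f,c["cx"],c["cy"]
def wristcam():
    s=read_state();T=np.eye(4);T[:3,:3]=s["tcp_rot"];T[:3,3]=s["position"]
    c=capture("wrist");return c,prep(c,T)
def proj(C,P):
    M,f,cx,cy=C;p=(np.asarray(P)-M[:3,3])@M[:3,:3]
    return np.stack([cy-f*p[...,1]/-p[...,2],cx+f*p[...,0]/-p[...,2]],-1)  # row,col
def onz(C,rc,z):
    M,f,cx,cy=C;d=M[:3,:3]@np.array([(rc[1]-cx)/f,-(rc[0]-cy)/f,-1.]);o=M[:3,3];return o+d*(z-o[2])/d[2]
def rackpt(q,p):
    c,s=np.cos(q[2]),np.sin(q[2]);p=np.asarray(p,float);return np.array([q[0]+c*p[0]-s*p[1],q[1]+s*p[0]+c*p[1],p[2]])
E
python3 - <<'E'
from h import *
S=prep(capture("scene"));T=prep(capture("top"))
ob=[(S,(0,0,0),(265.3,278.4)),(T,(0,0,0),(213,271.2)),(S,(0,0,.292),(174.7,275.3)),(T,(0,0,.292),(199.2,267.8)),
(T,(-.1,.18,.012),(252.1,225.5)),(T,(-.1,-.12,.012),(232.8,305.9)),(T,(.12,.18,.012),(194.1,212.8)),
(S,(.12,.18,.012),(327.9,300.8)),(S,(-.1,.18,.012),(277.5,357.1)),(S,(.12,-.12,.012),(267,217.9)),
(S,'r',(227.9,339.9)),(T,'r',(232.4,231.8)),(S,'t',(216.3,347.5)),(T,'t',(240.6,231.8)),(S,'l',(230.9,299.8)),(T,'l',(230.4,272.8))]
def P(q,p):
    if p=='r':p=(q[3],q[4],.17)
    elif p=='t':p=(q[3]-.0328,q[4],.1788)
    elif p=='l':p=(-.075,0,.075+q[5])
    return rackpt(q,p)
res=lambda q:np.concatenate([proj(C,P(q,p))-np.array(o) for C,p,o in ob])
r=least_squares(res,[.4,0,.2,-.05,.135,.01],loss='soft_l1');q=r.x
print("rack xy",q[:2].round(4),"yaw",np.degrees(q[2]).round(2),q[3:].round(4));print(res(q).reshape(-1,2).round(1).tolist())
for n,rc,z in [("gfootT",(241.4,378.9),.0318),("gcapT",(206.4,382.4),.0318),("gmidT",(222.6,379),.0318)]: print(n,onz(T,rc,z).round(4))
for n,rc,z in [("gfootS",(170.8,242.4),.0318),("gcapS",(184,198.9),.0318),("gmidS",(178,221.3),.0318),("holeS",(285,399),.073),("holder",(303.7,392.7),0.)]: print(n,onz(S,rc,z).round(4))
print("holderT",onz(T,(260.7,195.1),0.),"tagtopT",onz(T,(258,189),.09))
for t in "putty_tin valve spray_bottle glue_jar orange_can tape_roll carton".split():
  for d in landmark_of("top",t)[:2]: print(t,onz(T,d["point"],0.03 if 'can' in t else 0).round(3),round(d["p"],2))
E
```

```text
rack xy [0.5853 0.0489] yaw 12.26 [-0.0629  0.1371 -0.0029]
[[-0.4, 1.6], [0.4, -3.5], [0.9, 2.7], [-0.8, -0.5], [-0.9, -0.1], [-1.0, 0.6], [-1.4, -0.7], [-2.0, -0.1], [-2.6, 0.3], [-3.2, -2.1], [0.6, -1.1], [0.8, -0.5], [2.8, -0.0], [2.0, 1.5], [-0.1, -0.8], [0.4, -0.2]]
gfootT [ 0.4708 -0.3456  0.0318]
gcapT [ 0.5972 -0.3652  0.0318]
gmidT [ 0.5385 -0.3497  0.0318]
gfootS [ 0.463  -0.3441  0.0318]
gcapS [ 0.6105 -0.3616  0.0318]
gmidS [ 0.5379 -0.3489  0.0318]
holeS [0.4329 0.3258 0.073 ]
holder [0.4342 0.3188 0.    ]
holderT [0.41854443 0.31361836 0.        ] tagtopT [0.42227126 0.32086779 0.09      ]
putty_tin [ 0.381 -0.054  0.   ] 0.73
putty_tin [0.513 0.17  0.   ] 0.62
valve [0.331 0.153 0.   ] 0.66
valve [ 0.545 -0.278  0.   ] 0.47
spray_bottle [ 0.748 -0.158  0.   ] 0.84
glue_jar [0.546 0.466 0.   ] 0.58
orange_can [ 0.553 -0.232  0.03 ] 0.75
tape_roll [ 0.716 -0.397  0.   ] 0.73
carton [0.703 0.366 0.   ] 0.98
```

```bash
python3 -m jog '[{"roll":-0.134,"tz":-2,"tx":-3},{"roll":-0.133,"tz":-2,"tx":-3},{"tx":-4,"ty":-2},{"tx":-3,"ty":-3.5},{"tx":-2,"ty":-4.5},{"tx":-2,"ty":-4.5},{"tx":-2,"ty":-4.5},{"tx":-2,"ty":-4.5}]'; python3 -m jog '[{"tx":-1.5,"ty":-4.7},{"tx":-1.5,"ty":-4.7},{"tx":-1.5,"ty":-4.7},{"tx":-1.5,"ty":-4.7},{"tx":-1.5,"ty":-4.7},{"tx":-1.5,"ty":-4.7},{"tx":-1.5,"ty":-4.7},{"tx":-1.5,"ty":-4.7}]'; python3 -m jog '[{"tx":-1.5,"ty":-4.7},{"tx":-1.5,"ty":-4.7},{"tx":-1.5,"ty":-4.7},{"tx":-1,"ty":-4.5},{"tx":-1,"ty":-4.5},{"tx":-1,"ty":-4.3},{"tz":0},{"tz":0}]'
```

```text
$[0]: bad value
$[0]: bad value
$[0]: bad value
```

```bash
python3 -m jog --help | head -30; python3 -m jog '[{"tx":-3,"ty":0,"tz":-2,"roll":-0.134,"jaw":1}]'
```

```text
time_s: 1.95
position: [0.2609, 0.5662, 0.2586]
tcp_rot: [[-0.969, 0.245, -0.006], [0.245, 0.969, -0.005], [0.004, -0.006, -1.0]]
force: [1.2, 0.2, -0.4]
opening: 0.997
grasp_force: 0.0invalid input: not JSON, or not a number
```

```bash
python3 -m jog '[{"tx":-3,"ty":0,"tz":-2,"roll":-0.133,"jaw":1},{"tx":-4,"ty":-2,"tz":0,"roll":0,"jaw":1},{"tx":-3,"ty":-3.5,"tz":0,"roll":0,"jaw":1},{"tx":-2,"ty":-4.5,"tz":0,"roll":0,"jaw":1},{"tx":-2,"ty":-4.5,"tz":0,"roll":0,"jaw":1},{"tx":-2,"ty":-4.5,"tz":0,"roll":0,"jaw":1},{"tx":-2,"ty":-4.5,"tz":0,"roll":0,"jaw":1},{"tx":-2,"ty":-4.5,"tz":0,"roll":0,"jaw":1}]' | head -2
python3 -m jog '[{"tx":-1.5,"ty":-4.7,"tz":0,"roll":0,"jaw":1},{"tx":-1.5,"ty":-4.7,"tz":0,"roll":0,"jaw":1},{"tx":-1.5,"ty":-4.7,"tz":0,"roll":0,"jaw":1},{"tx":-1.5,"ty":-4.7,"tz":0,"roll":0,"jaw":1},{"tx":-1.5,"ty":-4.7,"tz":0,"roll":0,"jaw":1},{"tx":-1.5,"ty":-4.7,"tz":0,"roll":0,"jaw":1},{"tx":-1.5,"ty":-4.7,"tz":0,"roll":0,"jaw":1},{"tx":-1.5,"ty":-4.7,"tz":0,"roll":0,"jaw":1}]'
```

```text
time_s: 2.75
position: [0.4288, 0.259, 0.2815]
time_s: 3.55
position: [0.5019, -0.1291, 0.2815]
tcp_rot: [[-0.993, 0.122, 0.001], [0.122, 0.993, -0.0], [-0.001, 0.0, -1.0]]
force: [1.3, 0.1, -0.5]
opening: 1.002
grasp_force: 0.0
```

```bash
python3 -m jog '[{"tx":0,"ty":-4.5,"tz":0,"roll":0,"jaw":1},{"tx":0,"ty":-4.5,"tz":0,"roll":0,"jaw":1},{"tx":0,"ty":-4.5,"tz":0,"roll":0,"jaw":1},{"tx":0,"ty":-4,"tz":0,"roll":0,"jaw":1},{"tx":0,"ty":-2,"tz":0,"roll":0,"jaw":1},{"tx":0,"ty":0,"tz":0,"roll":0,"jaw":1},{"tx":0,"ty":0,"tz":0,"roll":0,"jaw":1}]'
python3 - <<'E'
from h import *
c,W=wristcam()
img=c["img"][:,:,::-1].copy()
for t in ("green_can_foot","green_can_cap","green_can","orange_can","tray"):
    for d in landmark_of("wrist",t)[:2]:
        print(t,np.round(d["point"],1),round(d["p"],2),onz(W,d["point"],0 if t=="tray" else .0318).round(4))
    for d in trace("wrist",t)[:1] if t in("green_can","orange_can") else []:
        m=d["pixels"].astype(np.uint8); print(t,d["bbox"],cv2.minAreaRect(cv2.findNonZero(m)))
cv2.imwrite("pics/w1.png",img)
E
```

```text
time_s: 4.25
position: [0.4779, -0.3194, 0.281]
tcp_rot: [[-0.993, 0.122, -0.001], [0.122, 0.993, 0.002], [0.001, 0.002, -1.0]]
force: [-0.1, 0.1, -0.9]
opening: 1.0
grasp_force: 0.0
green_can_foot [159.8 258.6] 0.86 [ 0.4654 -0.3393  0.0318]
green_can_cap [283.5 246. ] 0.87 [ 0.6064 -0.3735  0.0318]
green_can [222.  253.9] 0.85 [ 0.5333 -0.3539  0.0318]
green_can [229.9, 153.6, 49.1, 121.6] ((253.52049255371094, 214.77459716796875), (43.90983581542969, 126.75004577636719), 5.19442892074585)
orange_can [244.5 369.9] 0.96 [ 0.5757 -0.2283  0.0318]
orange_can [341.9, 174.4, 61.9, 102.8] ((371.1943359375, 226.278564453125), (44.40476608276367, 106.29791259765625), 8.365885734558105)
tray [221.2 311.2] 0.95 [ 0.5511 -0.2894  0.    ]
```

View pics/w1.png

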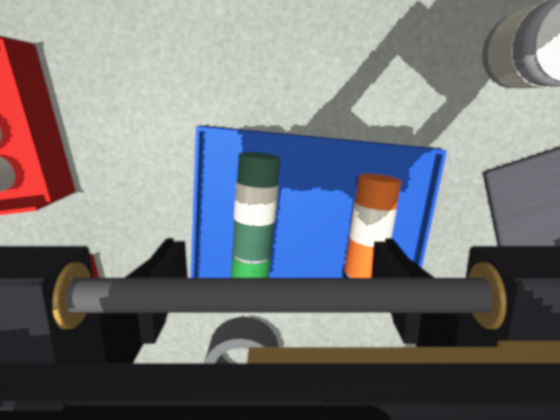

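Wrist view: the green can spans columns 231–280 and rows 153–277, with its dark base at the top of the image (base centre at row 158, column 259). The gripper hides the cap, which lies at row 277 and below.

```bash
python3 - <<'E'
from h import *
c,W=wristcam()
for t in("green_can","orange_can"):
    m=trace("wrist",t)[0]["pixels"]
    rows=[r for r in range(185,255)]
    mid=[np.mean(np.where(m[r])[0]) for r in rows];k=np.polyfit(rows,mid,1)
    a=onz(W,(185,np.polyval(k,185)),.0318);b=onz(W,(255,np.polyval(k,255)),.0318);d=b-a
    top=np.where(m.any(1))[0].min()
    print(t,a.round(4),b.round(4),"yaw",np.degrees(np.arctan2(d[1],d[0])).round(2),"toprow",top,onz(W,(top,np.polyval(k,top)),.045).round(4),np.sqrt(1))
    for f in("_foot","_cap"):
        for d in landmark_of("wrist",t+f)[:1] if t[0]=='g' else []:print(onz(W,d["point"],.0318).round(4))
b=trace("wrist","tray")[0]["pixels"]
E
```

```text
green_can [ 0.493  -0.3456  0.0318] [ 0.5728 -0.3635  0.0318] yaw -12.68 toprow 150 [ 0.4544 -0.3364  0.045 ] 1.0
[ 0.4566 -0.3339  0.0318]
orange_can [ 0.5091 -0.2131  0.0318] [ 0.5876 -0.2415  0.0318] yaw -19.9 toprow 174 [ 0.4944 -0.2123  0.045 ] 1.0
```

```bash
python3 -m jog '[{"tx":0,"ty":0,"tz":0,"roll":0.087,"jaw":1},{"tx":-2.7,"ty":-2.2,"tz":3,"roll":0,"jaw":1},{"tx":0,"ty":0,"tz":4.5,"roll":0,"jaw":1},{"tx":0,"ty":0,"tz":4.5,"roll":0,"jaw":1},{"tx":0,"ty":0,"tz":4.5,"roll":0,"jaw":1},{"tx":0,"ty":0,"tz":2,"roll":0,"jaw":1},{"tx":0,"ty":0,"tz":0,"roll":0,"jaw":1}]'
python3 - <<'E'
from h import *
c,W=wristcam();cv2.imwrite("pics/w2.png",c["img"][:,:,::-1])
for t in ("green_can_foot",):
    for d in landmark_of("wrist",t)[:2]:
        print(t,np.round(d["point"],1),round(d["p"],2),onz(W,d["point"],.0318).round(4))
m=trace("wrist","green_can")[0]["pixels"];R=np.where(m.any(1))[0];top=R.min();print(top,R.max())
for r in range(top+5,R.max(),15):
    x=np.where(m[r])[0];print(r,x.min(),x.max(),onz(W,(r,x.mean()),.04).round(4))
E
```

```text
time_s: 5.65
position: [0.498, -0.3459, 0.0925]
tcp_rot: [[-0.978, 0.208, -0.006], [0.208, 0.978, 0.006], [0.007, 0.005, -1.0]]
force: [-0.0, 1.1, 0.3]
opening: 0.999
grasp_force: 0.0
green_can_foot [164.5 279.7] 0.81 [ 0.461  -0.3376  0.0318]
158 361
163 239 316 [ 0.4587 -0.3383  0.04  ]
178 238 318 [ 0.4666 -0.3398  0.04  ]
193 239 317 [ 0.4747 -0.3415  0.04  ]
208 238 317 [ 0.4829 -0.3435  0.04  ]
223 238 318 [ 0.4914 -0.345   0.04  ]
238 239 316 [ 0.4999 -0.3472  0.04  ]
253 238 316 [ 0.5087 -0.3493  0.04  ]
268 239 316 [ 0.5177 -0.351   0.04  ]Traceback (most recent call last):
  File "<stdin>", line 8, in <module>
    return umr_minimum(a, axis, None, out, keepdims, initial, where)
ValueError: zero-size array to reduction operation minimum which has no identity
```

View pics/w2.png

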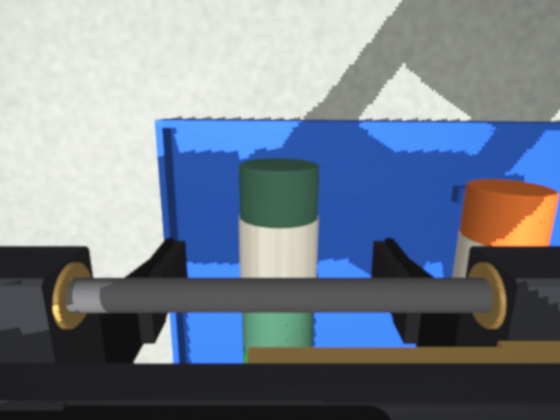

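The can is centred between the fingers (columns 239–317) and square to them, with its base edge at row 160. Now descending and gripping.

```bash
python3 -m jog '[{"tx":0.2,"ty":0,"tz":3,"roll":0,"jaw":1},{"tx":0,"ty":0,"tz":2.6,"roll":0,"jaw":1},{"tx":0,"ty":0,"tz":0,"roll":0,"jaw":0.4},{"tx":0,"ty":0,"tz":0,"roll":0,"jaw":0.2},{"tx":0,"ty":0,"tz":0,"roll":0,"jaw":0.2},{"tx":0,"ty":0,"tz":0,"roll":0,"jaw":0.2}]'
```

```text
time_s: 6.4
position: [0.4991, -0.3482, 0.0422]
tcp_rot: [[-0.978, 0.207, 0.003], [0.207, 0.978, -0.003], [-0.003, -0.002, -1.0]]
force: [0.7, -0.8, 0.2]
opening: 0.719
grasp_force: 0.0
```

```bash
python3 -m jog '[{"tx":0,"ty":0,"tz":0.6,"roll":0,"jaw":0.6},{"tx":0,"ty":0,"tz":0,"roll":0,"jaw":0.4},{"tx":0,"ty":0,"tz":0,"roll":0,"jaw":0.2},{"tx":0,"ty":0,"tz":0,"roll":0,"jaw":0.2},{"tx":0,"ty":0,"tz":0,"roll":0,"jaw":0.2}]'; python3 -m jog '[{"tx":0,"ty":0,"tz":0,"roll":0,"jaw":0.2},{"tx":0,"ty":0,"tz":0,"roll":0,"jaw":0.2}]'
```

```text
time_s: 6.9
position: [0.4979, -0.3463, 0.0342]
tcp_rot: [[-0.978, 0.208, -0.001], [0.208, 0.978, 0.002], [0.001, 0.002, -1.0]]
force: [0.9, 3.5, 2.0]
opening: 0.508
grasp_force: 30.0
time_s: 7.1
position: [0.4978, -0.3463, 0.0342]
tcp_rot: [[-0.978, 0.207, -0.001], [0.207, 0.978, 0.002], [0.001, 0.001, -1.0]]
force: [1.1, 4.7, 1.4]
opening: 0.509
grasp_force: 30.0
```

```bash
python3 -m jog '[{"tx":0,"ty":0,"tz":-2,"roll":0,"jaw":0.2},{"tx":0,"ty":0,"tz":-4.5,"roll":0,"jaw":0.2},{"tx":0,"ty":0,"tz":-4.5,"roll":0,"jaw":0.2},{"tx":0,"ty":0,"tz":-4.5,"roll":0,"jaw":0.2},{"tx":0,"ty":0,"tz":-4,"roll":0,"jaw":0.2},{"tx":0,"ty":0,"tz":0,"roll":0,"jaw":0.2}]'; python3 -m jog '[{"tx":2.2,"ty":4,"tz":0,"roll":0,"jaw":0.2},{"tx":2.2,"ty":4,"tz":0,"roll":0,"jaw":0.2},{"tx":2.2,"ty":4,"tz":0,"roll":0,"jaw":0.2},{"tx":2.2,"ty":4,"tz":0,"roll":0,"jaw":0.2},{"tx":2.2,"ty":4,"tz":0,"roll":0,"jaw":0.2},{"tx":2.2,"ty":4,"tz":0,"roll":0,"jaw":0.2},{"tx":2.2,"ty":4,"tz":0,"roll":0,"jaw":0.2},{"tx":2.2,"ty":4,"tz":0,"roll":0,"jaw":0.2}]';python3 -m jog '[{"tx":0,"ty":0,"tz":0,"roll":-0.141,"jaw":0.2},{"tx":0,"ty":0,"tz":0,"roll":-0.141,"jaw":0.2},{"tx":0,"ty":0,"tz":0,"roll":-0.142,"jaw":0.2},{"tx":0,"ty":0,"tz":0,"roll":0,"jaw":0.2},{"tx":0,"ty":0,"tz":0,"roll":0,"jaw":0.2}]'
python3 - <<'E'
from h import *
c=capture("scene");cv2.imwrite("pics/s3.png",cv2.resize(c["img"][110:360,150:480,::-1],None,fx=2.4,fy=2.4)[:600,:800]);cv2.imwrite("pics/s3f.png",c["img"][:,:,::-1])
capture("wrist")
for t in("green_can_foot","green_can_cap"):
  print(t,[(np.round(d["point"],1).tolist(),round(d["p"],2)) for d in landmark_of("scene",t)])
E
```

```text
time_s: 7.7
position: [0.5008, -0.3513, 0.2359]
tcp_rot: [[-0.978, 0.207, 0.01], [0.207, 0.978, -0.012], [-0.012, -0.01, -1.0]]
force: [1.0, -0.8, -0.6]
opening: 0.513
grasp_force: 30.0
time_s: 8.5
position: [0.3912, 0.0032, 0.2285]
tcp_rot: [[-0.978, 0.208, -0.001], [0.208, 0.978, -0.001], [0.0, -0.001, -1.0]]
force: [0.1, -0.1, -1.5]
opening: 0.51
grasp_force: 30.0
time_s: 9.0
position: [0.392, 0.002, 0.2287]
tcp_rot: [[-0.978, -0.211, -0.001], [-0.211, 0.978, -0.0], [0.001, -0.0, -1.0]]
force: [-1.1, -0.0, -1.4]
opening: 0.508
grasp_force: 30.0
green_can_foot [([161.6, 338.2], 0.77), ([216.9, 316.1], 0.37), ([220.4, 346.9], 0.28)]
green_can_cap [([181.7, 302.9], 0.69), ([373.7, 313.2], 0.21)]
```

View pics/s3.png

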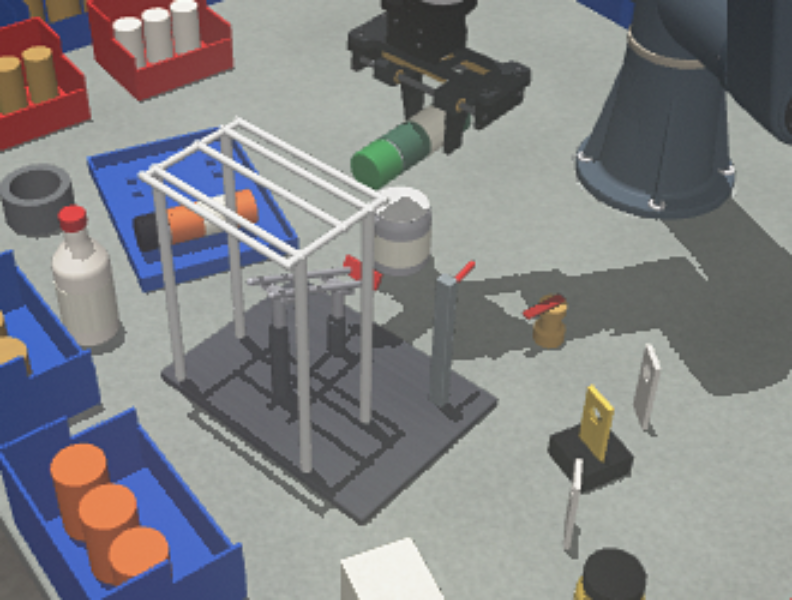

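The can is held level and points cap-first at the cradle: its cap is at crop (372,165), and the stop is visible at crop (362,272). Now sliding in under the shelf.

```bash
python3 -m jog '[{"tx":-4,"ty":0.5,"tz":0,"roll":0,"jaw":0.2},{"tx":-4,"ty":0,"tz":0,"roll":0,"jaw":0.2},{"tx":-4,"ty":0,"tz":0,"roll":0,"jaw":0.2},{"tx":-3.1,"ty":0,"tz":0,"roll":0,"jaw":0.2},{"tx":0,"ty":0,"tz":0,"roll":0,"jaw":0.2},{"tx":0,"ty":0,"tz":0,"roll":0,"jaw":0.2}]'
python3 - <<'E'
from h import *
q=(.5853,.0489,np.radians(12.26))
p=np.array(read_state()["position"]);d=p[:2]-q[:2];c,s=np.cos(q[2]),np.sin(q[2])
print("rack xy",c*d[0]+s*d[1],-s*d[0]+c*d[1],p[2])
a=capture("scene");S=prep(a)
im=a["img"][:,:,::-1].copy()
for P in[(.064,0,.227),(-.086,0,.227),(-.075,.025,.085),(-.075,-.025,.085),(-.1,.18,.012),(.12,.18,.012),(0,.1,.292),(0,-.1,.292),(.0707,.015,.1525),(.0707,-.015,.1525)]:
    r,cc=proj(S,rackpt(q,P));cv2.circle(im,(int(round(cc*8)),int(round(r*8))),12,(255,0,255),-1,16,3)
cv2.imwrite("pics/s4.png",cv2.resize(im[130:330,210:370],None,fx=3,fy=3,interpolation=2))
c2,W=wristcam();cv2.imwrite("pics/w4.png",c2["img"][:,:,::-1])
E
```

```text
time_s: 9.8
position: [0.5376, 0.0394, 0.2284]
tcp_rot: [[-0.977, -0.214, -0.003], [-0.214, 0.977, -0.0], [0.003, 0.0, -1.0]]
force: [-0.4, -0.3, -2.3]
opening: 0.508
grasp_force: 30.0
rack xy -0.0486011286860802 0.0008586134115108612 0.22844736733740087
```

View pics/s4.png

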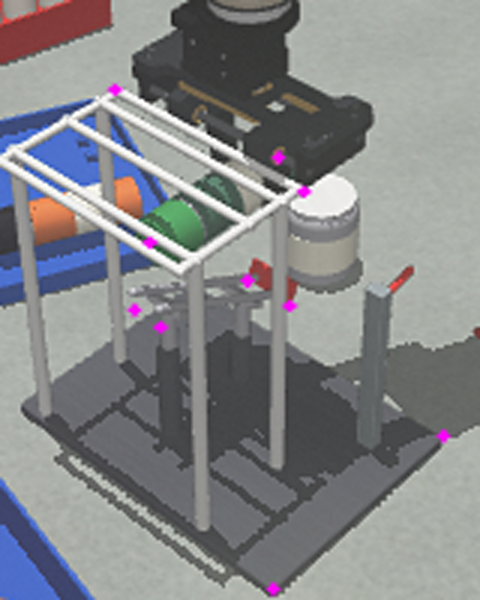

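The overlay fits: the baseplate and shelf corners land on the picture. The rail ends at crop (130,292) and (155,305) sit about 20 crop px above the h=0 projection, so h ≈ 20 mm. Next I'll lower and feel for them.

```bash
python3 -m jog '[{"tx":0,"ty":0,"tz":1.5,"roll":0,"jaw":0.2},{"tx":0,"ty":0,"tz":1,"roll":0,"jaw":0.2},{"tx":0,"ty":0,"tz":0,"roll":0,"jaw":0.2}]'; for i in 1; do python3 -m jog '[{"tx":0,"ty":0,"tz":0.5,"roll":0,"jaw":0.2},{"tx":0,"ty":0,"tz":0.5,"roll":0,"jaw":0.2}]'; done;  python3 -m jog '[{"tx":0,"ty":0,"tz":0.5,"roll":0,"jaw":0.2},{"tx":0,"ty":0,"tz":0.5,"roll":0,"jaw":0.2}]'
```

```text
time_s: 10.2
position: [0.5364, 0.0393, 0.203]
tcp_rot: [[-0.977, -0.213, -0.004], [-0.213, 0.977, 0.0], [0.004, 0.001, -1.0]]
force: [-0.4, -0.1, -2.3]
opening: 0.507
grasp_force: 30.0
time_s: 10.4
position: [0.5389, 0.0393, 0.1945]
tcp_rot: [[-0.977, -0.213, 0.001], [-0.213, 0.977, -0.0], [-0.001, -0.0, -1.0]]
force: [0.1, 0.5, -1.9]
opening: 0.505
grasp_force: 30.0
time_s: 10.6
position: [0.5381, 0.0392, 0.1841]
tcp_rot: [[-0.977, -0.214, -0.001], [-0.214, 0.977, -0.001], [0.001, -0.0, -1.0]]
force: [-2.6, -1.9, 1.1]
opening: 0.508
grasp_force: 30.0
```

```bash
python3 -m jog '[{"tx":0,"ty":0,"tz":0.5,"roll":0,"jaw":0.2},{"tx":0,"ty":0,"tz":0.5,"roll":0,"jaw":0.2}]';  python3 -m jog '[{"tx":0,"ty":0,"tz":0.5,"roll":0,"jaw":0.2},{"tx":0,"ty":0,"tz":0.5,"roll":0,"jaw":0.2}]'
python3 - <<'E'
from h import *
a=capture("scene");S=prep(a);im=a["img"][:,:,::-1]
cv2.imwrite("pics/s5.png",cv2.resize(im[130:280,210:370],None,fx=3.5,fy=3.5,interpolation=2))
E
```

```text
time_s: 10.8
position: [0.5382, 0.0392, 0.1738]
tcp_rot: [[-0.977, -0.213, -0.001], [-0.213, 0.977, -0.0], [0.001, -0.0, -1.0]]
force: [-2.6, -2.3, 0.7]
opening: 0.509
grasp_force: 30.0
time_s: 11.0
position: [0.5388, 0.0394, 0.1638]
tcp_rot: [[-0.977, -0.213, 0.0], [-0.213, 0.977, -0.0], [-0.0, -0.0, -1.0]]
force: [-2.4, -0.9, -0.2]
opening: 0.509
grasp_force: 30.0
```

View pics/s5.png

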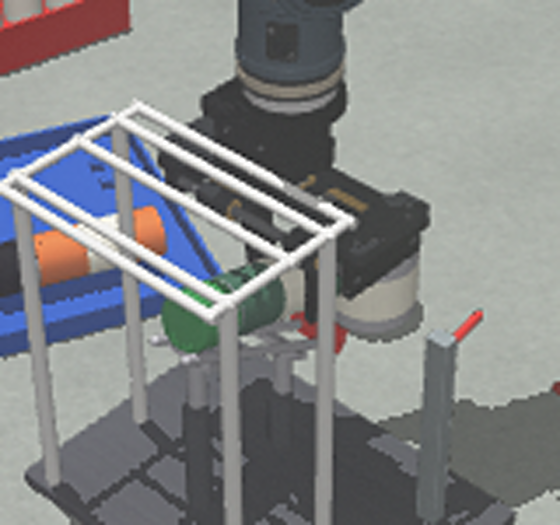

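The cap rests on the rails at crop (190,325) and the can is pivoting in the pads at only 2–3 N. I'll keep lowering, in finer steps near the end.

```bash
python3 -m jog '[{"tx":0,"ty":0,"tz":0.7,"roll":0,"jaw":0.2},{"tx":0,"ty":0,"tz":0.7,"roll":0,"jaw":0.2},{"tx":0,"ty":0,"tz":0.3,"roll":0,"jaw":0.2}]' | sed -n '1,2p;4p';  python3 -m jog '[{"tx":0,"ty":0,"tz":0.3,"roll":0,"jaw":0.2}]'| sed -n '1,2p;4p';  python3 -m jog '[{"tx":0,"ty":0,"tz":0.3,"roll":0,"jaw":0.2}]'| sed -n '1,2p;4p'
```

```text
time_s: 11.35
position: [0.5395, 0.0395, 0.1468]
force: [1.0, -1.3, -0.0]
time_s: 11.45
position: [0.5394, 0.0394, 0.1441]
force: [0.9, -0.9, 1.3]
time_s: 11.55
position: [0.5392, 0.0394, 0.1412]
force: [0.0, -1.0, 1.1]
```

```bash
python3 -m jog '[{"tx":0,"ty":0,"tz":0.3,"roll":0,"jaw":0.2}]' | sed -n '1,2p;4p';  python3 -m jog '[{"tx":0,"ty":0,"tz":0.2,"roll":0,"jaw":0.2}]'| sed -n '1,2p;4p';  python3 -m jog '[{"tx":0,"ty":0,"tz":0.2,"roll":0,"jaw":0.2}]'| sed -n '1,2p;4p'
```

```text
time_s: 11.65
position: [0.539, 0.0394, 0.1382]
force: [0.6, -1.6, 1.7]
time_s: 11.75
position: [0.5389, 0.039, 0.1367]
force: [-2.5, -3.5, 13.8]
time_s: 11.85
position: [0.539, 0.0386, 0.1361]
force: [-5.6, -4.6, 23.5]
```

```bash
python3 -m jog '[{"tx":0,"ty":-0.1,"tz":-0.15,"roll":0,"jaw":0.2}]' | sed -n '1,2p;4p';  python3 -m jog '[{"tx":0.2,"ty":0,"tz":0.1,"roll":0,"jaw":0.2}]'| sed -n '1,2p;4p';  python3 -m jog '[{"tx":0.2,"ty":0,"tz":0.1,"roll":0,"jaw":0.2}]'| sed -n '1,2p;4p'
```

```text
time_s: 11.95
position: [0.5388, 0.0385, 0.1365]
force: [-0.2, 1.2, 0.2]
time_s: 12.05
position: [0.5374, 0.0381, 0.1353]
force: [0.3, -0.4, 4.5]
time_s: 12.15
position: [0.5363, 0.0377, 0.1346]
force: [1.2, 2.8, 11.3]
```

```bash
python3 -m jog '[{"tx":0.2,"ty":0,"tz":0.08,"roll":0,"jaw":0.2}]' | sed -n '1,2p;4p';  python3 -m jog '[{"tx":0.2,"ty":0,"tz":0.08,"roll":0,"jaw":0.2}]'| sed -n '1,2p;4p'
python3 - <<'E'
from h import *
a=capture("top");c,W=wristcam()
A=cv2.resize(a["img"][170:270,240:310,::-1],None,fx=5,fy=5,interpolation=2);B=cv2.resize(c["img"][:,:,::-1],(450,338))
im=np.zeros((500,800,3),np.uint8);im[:500,:350]=A;im[:338,350:]=B;cv2.imwrite("pics/s6.png",im)
E
```

```text
time_s: 12.25
position: [0.5363, 0.0377, 0.1346]
force: [4.8, 4.1, 12.2]
time_s: 12.35
position: [0.5362, 0.0376, 0.1346]
force: [7.3, 7.6, 14.6]
```

View pics/s6.png

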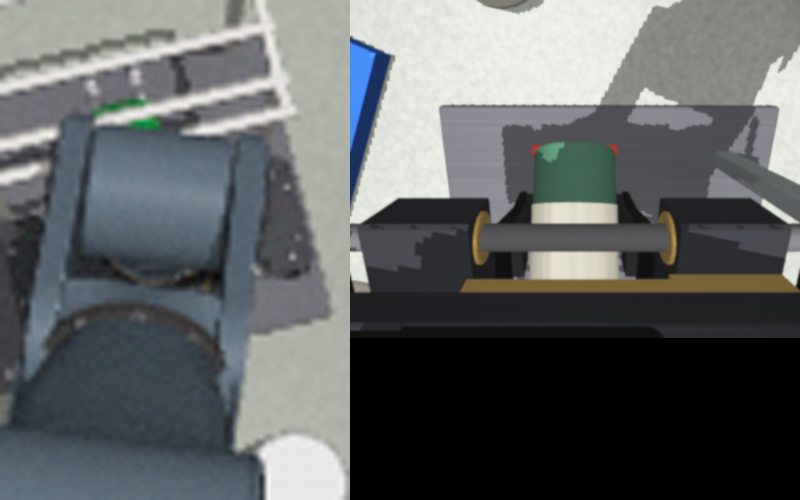

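The wrist view shows the red stop's corners symmetric about the can's base, and the tool no longer advances while the along-slope force rises, so the base is on the stop. I'll ease the load and release.

```bash
python3 -m jog '[{"tx":-0.3,"ty":0,"tz":-0.1,"roll":0,"jaw":0.2},{"tx":0,"ty":0,"tz":0,"roll":0,"jaw":0.6},{"tx":0,"ty":0,"tz":0,"roll":0,"jaw":0.75},{"tx":0,"ty":0,"tz":0,"roll":0,"jaw":0.75},{"tx":0,"ty":0,"tz":0,"roll":0,"jaw":0.75},{"tx":0,"ty":0,"tz":0,"roll":0,"jaw":0.75}]'
python3 - <<'E'
from h import *
c,W=wristcam();cv2.imwrite("pics/w7.png",c["img"][:,:,::-1])
m=trace("wrist","green_can")[0]["pixels"];R=np.where(m.any(1))[0];print(R.min())
for r in range(R.min()+5,R.min()+70,15):
    x=np.where(m[r])[0];print(r,x.min(),x.max())
E
```

```text
time_s: 13.05
position: [0.5335, 0.0374, 0.1327]
tcp_rot: [[-0.977, -0.213, -0.001], [-0.213, 0.977, 0.0], [0.001, 0.0, -1.0]]
force: [-0.1, 0.4, -0.8]
opening: 0.744
grasp_force: 0.0
183
188 237 319
203 228 328
218 227 328
233 227 328
248 226 329
```

```bash
python3 -m jog '[{"tx":0,"ty":0,"tz":-2,"roll":0,"jaw":0.75},{"tx":0,"ty":0,"tz":-4.5,"roll":0,"jaw":0.75},{"tx":1,"ty":0,"tz":-4.5,"roll":0,"jaw":1},{"tx":3,"ty":0,"tz":-3.5,"roll":0,"jaw":1},{"tx":4,"ty":1,"tz":0,"roll":0,"jaw":1},{"tx":-0.5,"ty":4,"tz":0,"roll":0,"jaw":1},{"tx":-0.7,"ty":4.3,"tz":0,"roll":0,"jaw":1},{"tx":-0.7,"ty":4.3,"tz":0,"roll":0,"jaw":1}]' | head -2; python3 -m jog '[{"tx":-0.7,"ty":4.3,"tz":0,"roll":0,"jaw":1},{"tx":-0.7,"ty":4.3,"tz":0,"roll":0,"jaw":1},{"tx":-0.7,"ty":4.3,"tz":0,"roll":0,"jaw":1},{"tx":-0.7,"ty":3.2,"tz":0,"roll":0,"jaw":1},{"tx":0,"ty":0,"tz":0,"roll":0,"jaw":1},{"tx":0,"ty":0,"tz":0,"roll":0,"jaw":1}]' | head -3
python3 - <<'E'
from h import *
c,W=wristcam();cv2.imwrite("pics/w8.png",c["img"][:,:,::-1])
for t,z in(("tag_hole",.073),("tag",.006),("tag_holder",0)):
  for d in landmark_of("wrist",t)[:3]: print(t,np.round(d["point"],1),round(d["p"],2),onz(W,d["point"],z).round(4))
hsv=cv2.cvtColor(c["img"],cv2.COLOR_RGB2HSV);m=cv2.inRange(hsv,(22,120,60),(35,255,255));n,l,st,ce=cv2.connectedComponentsWithStats(m);print([(st[i].tolist()) for i in range(1,n) if st[i][4]>40])
a=capture("scene");S=prep(a)
q=(.5853,.0489,np.radians(12.26))
for t in("green_can_foot","green_can_cap"):
  print(t,[(np.round(d["point"],1).tolist(),round(d["p"],2)) for d in landmark_of("scene",t)])
print(proj(S,rackpt(q,(-.085,0,.115))),proj(S,rackpt(q,(.047,0,.185))))
A=cv2.resize(a["img"][160:260,240:360,::-1],(400,333));im=np.zeros((333,800,3),np.uint8);im[:,:400]=A;im[:300,400:]=cv2.resize(c["img"][:,:,::-1],(400,300));cv2.imwrite("pics/s8.png",im)
E
```

```text
time_s: 13.95
position: [0.4449, 0.158, 0.2786]
time_s: 14.55
position: [0.4378, 0.3207, 0.2778]
tcp_rot: [[-0.977, -0.215, -0.001], [-0.215, 0.977, -0.001], [0.001, -0.001, -1.0]]
tag_hole [ 65.6 283.6] 0.91 [0.339  0.3026 0.073 ]
tag_hole [166.2 278.1] 0.88 [0.4271 0.317  0.073 ]
tag_hole [254.4 311.4] 0.65 [0.5074 0.3688 0.073 ]
tag [155.5 275.3] 0.83 [0.4277 0.3137 0.006 ]
tag [ 67.9 278.7] 0.75 [0.337  0.2977 0.006 ]
tag [231.1 305.3] 0.74 [0.5073 0.3671 0.006 ]
tag_holder [154.  281.3] 0.65 [0.4255 0.3201 0.    ]
[[111, 15, 7, 21, 91], [133, 14, 10, 29, 193], [257, 149, 43, 34, 861], [361, 312, 8, 13, 71]]
green_can_foot [([215.8, 301.4], 0.58), ([233.6, 337.6], 0.48)]
green_can_cap [([223.9, 264.1], 0.59)]
[216.7288603  301.62466579] [220.67486133 265.23133996]
```

View pics/s8.png

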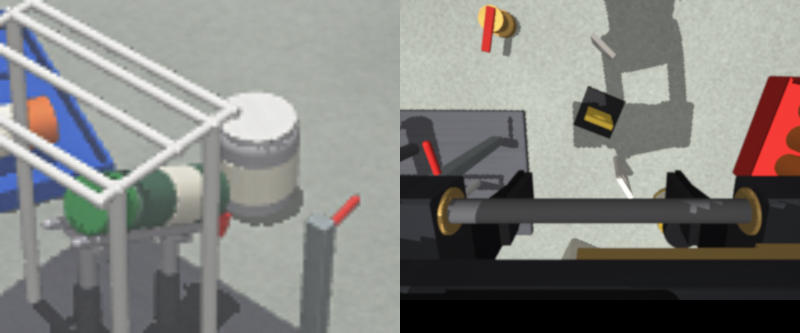

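The can lies in the groove with its base at the red stop: the landmarks, foot (216,301) and cap (224,264), match the h≈20 mm prediction. In the wrist view the yellow tag in the black holder is at full (166,278). The white look-alikes are at (66,284) and (240,310), neither in a holder. Confirming with one enlarged crop.

```bash
python3 - <<'E'
from h import *
c,W=wristcam();img=c["img"]
hsv=cv2.cvtColor(img,cv2.COLOR_RGB2HSV);m=cv2.inRange(hsv,(20,100,50),(38,255,255));m[:140]=0;m[195:]=0
r=cv2.minAreaRect(cv2.findNonZero(m));print(r);b=cv2.boxPoints(r)
for p in b: print(p.round(1),onz(W,p[::-1],.096).round(4),onz(W,p[::-1],.026).round(4))
t=trace("wrist","tag_holder")[0];bb=cv2.minAreaRect(cv2.findNonZero(t["pixels"].astype(np.uint8)));print("holder",bb)
k=[onz(W,p[::-1],.026) for p in cv2.boxPoints(bb)]
print([x.round(4).tolist() for x in k],[np.degrees(np.arctan2(*(k[(i+1)%4]-k[i])[1::-1])).round(1) for i in range(4)])
im=cv2.resize(img[100:220,220:340,::-1],None,fx=5,fy=5,interpolation=2);cv2.imwrite("pics/w9.png",im)
E
```

```text
((280.651611328125, 164.6680450439453), (44.29476547241211, 21.823471069335938), 21.370620727539062)
[256.1 166.8] [0.4287 0.2964 0.096 ] [0.4419 0.2949 0.026 ]
[264.  146.4] [0.4098 0.2997 0.096 ] [0.4189 0.2988 0.026 ]
[305.3 162.6] [0.4159 0.3379 0.096 ] [0.4264 0.3452 0.026 ]
[297.3 182.9] [0.4352 0.3352 0.096 ] [0.4498 0.3419 0.026 ]
holder ((278.45947265625, 156.5952911376953), (58.41800308227539, 58.90117645263672), 23.025493621826172)
[[0.4514, 0.2793, 0.026], [0.3905, 0.292, 0.026], [0.4015, 0.3519, 0.026], [0.4639, 0.3413, 0.026]] [np.float64(168.2), np.float64(79.6), np.float64(-9.6), np.float64(-101.4)]
```

View pics/w9.png

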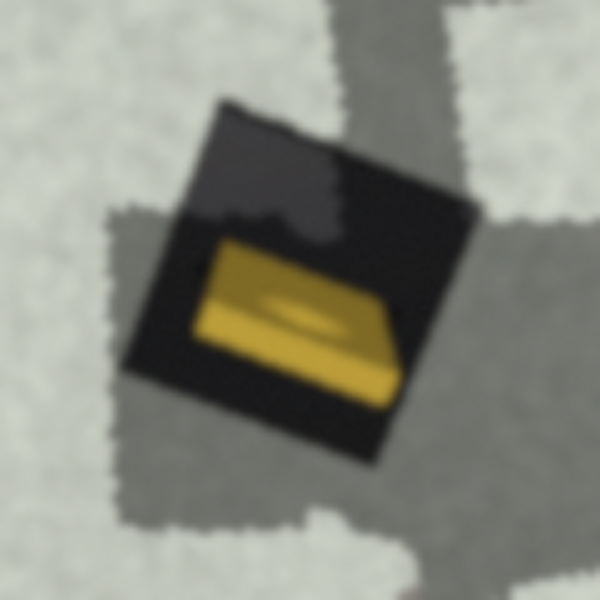

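Confirmed: the yellow tag stands in the black holder. Its top face is centred at full pixel (171,280), which gives a tag at about (0.428, 0.317) with yaw ≈ −10.5°, agreeing with the hole landmark and holder centre.

```bash
python3 -m jog '[{"tx":0,"ty":0,"tz":0,"roll":0.133,"jaw":1},{"tx":0,"ty":0,"tz":0,"roll":0.133,"jaw":1},{"tx":0,"ty":0,"tz":0,"roll":0.132,"jaw":1},{"tx":0.9,"ty":-0.5,"tz":3,"roll":0,"jaw":0.8},{"tx":0,"ty":0,"tz":4.5,"roll":0,"jaw":0.8},{"tx":0,"ty":0,"tz":4,"roll":0,"jaw":0.8},{"tx":0,"ty":0,"tz":0,"roll":0,"jaw":0.8}]' | head -4
python3 - <<'E'
from h import *
c,W=wristcam();img=c["img"];cv2.imwrite("pics/w10.png",img[:,:,::-1])
hsv=cv2.cvtColor(img,cv2.COLOR_RGB2HSV);m=cv2.inRange(hsv,(20,100,50),(38,255,255));n,l,st,ce=cv2.connectedComponentsWithStats(m)
for i in range(1,n):
  if st[i][4]>300:
    print(st[i].tolist()); mm=(l==i)
    v=hsv[:,:,2]*mm
    top=mm&(v>0.85*np.percentile(v[mm],90));pts=cv2.findNonZero(top.astype(np.uint8));r=cv2.minAreaRect(pts);print(r,onz(W,r[0][::-1],.096).round(4))
    for p in cv2.boxPoints(r):print(onz(W,p[::-1],.096).round(4))
for d in landmark_of("wrist","tag_hole")[:3]: print(np.round(d["point"],1),round(d["p"],2),onz(W,d["point"],.073).round(4))
E
```

```text
time_s: 15.7
position: [0.425, 0.3152, 0.1587]
tcp_rot: [[-0.983, 0.182, -0.011], [0.182, 0.983, -0.005], [0.01, -0.007, -1.0]]
force: [-1.0, -0.7, -0.9]
[4, 95, 37, 44, 475]
((26.710365295410156, 112.6349868774414), (50.80305480957031, 19.592573165893555), 54.05788803100586) [0.3353 0.1927 0.096 ]
[0.3257 0.1833 0.096 ]
[0.3217 0.1938 0.096 ]
[0.3451 0.2022 0.096 ]
[0.3494 0.1915 0.096 ]
[252, 194, 65, 44, 2502]
((283.5, 224.0), (24.0, 59.0), 90.0) [0.4226 0.3177 0.096 ]
[0.4124 0.3023 0.096 ]
[0.4185 0.3357 0.096 ]
[0.433  0.3333 0.096 ]
[0.4267 0.2993 0.096 ]
[ 84.3 232.5] 0.92 [0.3399 0.3025 0.073 ]
[219.3 284. ] 0.91 [0.4271 0.3173 0.073 ]
[312.1 377.2] 0.75 [0.5045 0.3684 0.073 ]
```

```bash
python3 -m jog '[{"tx":-0.2,"ty":0.2,"tz":4,"roll":0,"jaw":0.8},{"tx":0,"ty":0,"tz":3,"roll":0,"jaw":0.8},{"tx":0,"ty":0,"tz":1.6,"roll":0,"jaw":0.8},{"tx":0,"ty":0,"tz":0,"roll":0,"jaw":0.5},{"tx":0,"ty":0,"tz":0,"roll":0,"jaw":0.3},{"tx":0,"ty":0,"tz":0,"roll":0,"jaw":0.2},{"tx":0,"ty":0,"tz":0,"roll":0,"jaw":0.2},{"tx":0,"ty":0,"tz":0,"roll":0,"jaw":0.2}]'; python3 -m jog '[{"tx":0,"ty":0,"tz":0,"roll":0,"jaw":0.2},{"tx":0,"ty":0,"tz":0,"roll":0,"jaw":0.2}]'
```

```text
time_s: 16.6
position: [0.4315, 0.3191, 0.0783]
tcp_rot: [[-0.983, 0.182, 0.002], [0.182, 0.983, 0.001], [-0.002, 0.001, -1.0]]
force: [0.3, 0.2, 0.1]
opening: 0.43
grasp_force: 0.1
time_s: 16.8
position: [0.4315, 0.3191, 0.0781]
tcp_rot: [[-0.983, 0.182, 0.002], [0.182, 0.983, 0.001], [-0.002, 0.001, -1.0]]
force: [-0.4, -1.1, 6.7]
opening: 0.412
grasp_force: 30.0
```

```bash
python3 -m jog '[{"tx":0,"ty":0,"tz":-1.5,"roll":0,"jaw":0.2},{"tx":0,"ty":0,"tz":-2.5,"roll":0,"jaw":0.2},{"tx":0,"ty":0,"tz":-4.5,"roll":0,"jaw":0.2},{"tx":0,"ty":0,"tz":-4.5,"roll":0,"jaw":0.2},{"tx":0,"ty":0,"tz":-4.5,"roll":0,"jaw":0.2},{"tx":0,"ty":0,"tz":-4.5,"roll":0,"jaw":0.2},{"tx":0,"ty":0,"tz":-2.5,"roll":0,"jaw":0.2}]' | head -2; python3 -m jog '[{"tx":-2.6,"ty":-3.2,"tz":0,"roll":0,"jaw":0.2},{"tx":-2.6,"ty":-3.2,"tz":0,"roll":-0.133,"jaw":0.2},{"tx":-2,"ty":-3.6,"tz":0,"roll":-0.133,"jaw":0.2},{"tx":-1.6,"ty":-3.9,"tz":0,"roll":-0.132,"jaw":0.2},{"tx":0,"ty":0,"tz":0,"roll":0,"jaw":0.2},{"tx":0,"ty":0,"tz":0,"roll":0,"jaw":0.2}]'
python3 - <<'E'
from h import *
q=(.5853,.0489,np.radians(12.26))
c,W=wristcam();cv2.imwrite("pics/w11.png",c["img"][:,:,::-1])
for t,z in(("peg_root",.17),("peg_tip",.1788)):
  for d in landmark_of("wrist",t)[:2]: print(t,np.round(d["point"],1),round(d["p"],2),onz(W,d["point"],z).round(4),"exp",rackpt(q,(-.0629 if 'root' in t else -.0957,.1371,z)).round(4))
m=trace("wrist","tag");print([(d["bbox"],round(d["p"],2)) for d in m[:3]])
s=read_state();print(s["position"])
for d in landmark_of("wrist","tag_hole")[:2]: print(np.round(d["point"],1),round(d["p"],2),onz(W,d["point"],s["position"][2]-.005).round(4))
img=c["img"];hsv=cv2.cvtColor(img,cv2.COLOR_RGB2HSV)
for nm,lo,hi in(("yel",(20,100,50),(38,255,255)),("red",(0,150,60),(8,255,255))):
  n,l,st,ce=cv2.connectedComponentsWithStats(cv2.inRange(hsv,lo,hi));print(nm,[st[i].tolist() for i in range(1,n) if st[i][4]>80])
E
```

```text
time_s: 17.5
position: [0.4318, 0.3193, 0.3261]
time_s: 18.1
position: [0.5076, 0.1711, 0.3217]
tcp_rot: [[-0.978, -0.21, -0.002], [-0.21, 0.978, 0.0], [0.001, 0.001, -1.0]]
force: [0.3, 0.3, -0.7]
opening: 0.402
grasp_force: 30.0
peg_root [  8.5 299.6] 0.69 [0.3728 0.1571 0.17  ] exp [0.4947 0.1695 0.17  ]
peg_root [147.5 147.2] 0.61 [0.4946 0.0622 0.17  ] exp [0.4947 0.1695 0.17  ]
peg_tip [139.  272.5] 0.86 [0.4666 0.1571 0.1788] exp [0.4627 0.1626 0.1788]
[([425.6, 179.0, 48.1, 47.6], 0.91), ([232.3, 209.6, 97.5, 69.8], 0.88), ([409.1, 6.9, 61.0, 41.8], 0.88)]
[0.50692186 0.17305315 0.32199441]
[204.9 453.6] 0.75 [0.4628 0.2347 0.317 ]
[ 28.7 446.3] 0.75 [0.3998 0.21   0.317 ]
yel [[283, 0, 10, 16, 105], [304, 0, 12, 11, 91], [232, 212, 96, 66, 4876], [470, 223, 26, 24, 100], [488, 234, 51, 29, 731], [385, 342, 26, 21, 100], [191, 348, 23, 15, 115], [215, 349, 42, 14, 178], [261, 349, 44, 14, 233], [305, 349, 40, 14, 196]]
red [[287, 0, 18, 38, 405], [272, 137, 10, 45, 366], [155, 140, 12, 12, 90], [517, 313, 43, 52, 1682]]
```

```bash
python3 - <<'E'
from h import *
c,W=wristcam();img=c["img"];hsv=cv2.cvtColor(img,cv2.COLOR_RGB2HSV)
s=read_state();R=np.array(s["tcp_rot"]);p0=np.array(s["position"]);tool=lambda P:((P-p0)@R*1000).round(1)
def mask(lo,hi,win):
  n,l,st,ce=cv2.connectedComponentsWithStats(cv2.inRange(hsv,lo,hi))
  i=max((i for i in range(1,n) if win(st[i])),key=lambda i:st[i][4]);return l==i
red=mask((0,130,40),(10,255,255),lambda s:260<s[0]<290 and 120<s[1]<160)
for r in range(136,184,5):
  x=np.where(red[r])[0]
  if len(x): print(r,x.min(),x.max(),end=' | ')
print()
f=lambda r:np.where(red[r])[0].mean()
print("tip",tool(onz(W,(138,f(140)),.1797)),onz(W,(138,f(140)),.1797).round(4));print("root",tool(onz(W,(181,f(178)),.17)),onz(W,(181,f(178)),.17).round(4))
y=mask((20,80,40),(38,255,255),lambda s:s[4]>3000)
R_=np.where(y.any(1))[0]
for r in range(R_.min(),R_.max(),8):
  x=np.where(y[r])[0];print(r,x.min(),x.max(),end=' | ')
print();r=R_.min()+1;x=np.where(y[r+3])[0]
for rr,cc in((r,x.min()),(r,x.max())): print(tool(onz(W,(rr,cc),p0[2]-.072)))
hole=[(r,c) for r,c in []]
ins=cv2.morphologyEx(y.astype(np.uint8),cv2.MORPH_CLOSE,np.ones((41,41)))-y.astype(np.uint8)
n,l,st,ce=cv2.connectedComponentsWithStats(ins.astype(np.uint8));print([(st[i].tolist(),ce[i].round(1)) for i in range(1,n) if st[i][4]>60])
E
```

```text
141 270 278 | 146 270 278 | 151 270 279 | 156 271 278 | 161 271 278 | 166 271 278 | 171 271 278 | 176 271 278 | 181 272 277 | 
tip [ 43.8  -4.  142.5] [0.4651 0.1597 0.1797]
root [  8.4  -3.9 152.1] [0.4997 0.1674 0.17  ]
212 274 279 | 220 246 309 | 228 244 311 | 236 243 313 | 244 240 318 | 252 238 320 | 260 236 322 | 268 234 325 | 276 232 327 | 
[  6.3 -19.6  72. ]
[ 6.3 17.2 72. ]
[([264, 263, 31, 6, 157], array([278.9, 265.5]))]
```

Pegs and tag measured in the same wrist view: the peg (columns 271–278, rows 138–181) runs parallel to tool x at about −3 mm in y relative to the tag. Its root is at rack (−58, 134) mm, consistent with the goal window.

```bash
python3 -m jog '[{"tx":3,"ty":-0.3,"tz":0,"roll":0,"jaw":0.2},{"tx":2.5,"ty":0,"tz":2,"roll":0,"jaw":0.2},{"tx":0,"ty":0,"tz":4.5,"roll":0,"jaw":0.2},{"tx":0,"ty":0,"tz":4.5,"roll":0,"jaw":0.2},{"tx":0,"ty":0,"tz":2.5,"roll":0,"jaw":0.2},{"tx":0,"ty":0,"tz":0,"roll":0,"jaw":0.2},{"tx":0,"ty":0,"tz":0,"roll":0,"jaw":0.2}]'
python3 - <<'E'
from h import *
a=capture("scene");S=prep(a)
for t in("peg_root","peg_tip","tag_hole"):
  print(t,[(np.round(d["point"],1).tolist(),round(d["p"],2)) for d in landmark_of("scene",t)[:2]])
s=read_state();R=np.array(s["tcp_rot"]);p=np.array(s["position"])
print(p.round(4),"hole pred",proj(S,p+R@[.0025,0,.005]),"tip",proj(S,[.4685,.1604,.1788]),"root",proj(S,[.4997,.1674,.17]))
cv2.imwrite("pics/s12.png",cv2.resize(a["img"][180:260,300:400,::-1],None,fx=6,fy=6,interpolation=2))
E
```

```text
time_s: 19.1
position: [0.4549, 0.1578, 0.1875]
tcp_rot: [[-0.977, -0.214, 0.0], [-0.214, 0.977, 0.0], [-0.0, -0.0, -1.0]]
force: [0.5, -0.2, 0.1]
opening: 0.408
grasp_force: 30.0
peg_root [([230.7, 339.6], 0.65)]
peg_tip [([218.5, 346.8], 0.96), ([230.5, 300.1], 0.71)]
tag_hole [([266.8, 420.3], 0.65), ([214.8, 349.8], 0.62)]
[0.4559 0.1576 0.1888] hole pred [214.85037751 349.06977413] tip [219.49029172 345.0425482 ] root [228.78592849 336.60990885]
```

```bash
python3 -m jog '[{"tx":0,"ty":0,"tz":0.4,"roll":0,"jaw":0.2},{"tx":-0.8,"ty":0,"tz":0,"roll":0,"jaw":0.2},{"tx":-0.7,"ty":0,"tz":0.1,"roll":0,"jaw":0.2}]' | sed -n '2p;4p'; python3 -m jog '[{"tx":-0.6,"ty":0,"tz":0.15,"roll":0,"jaw":0.2}]' | sed -n '2p;4p';python3 -m jog '[{"tx":-0.6,"ty":0,"tz":0.15,"roll":0,"jaw":0.2}]' | sed -n '2p;4p'
```

```text
position: [0.4703, 0.1606, 0.1826]
force: [-1.1, 0.1, -0.9]
position: [0.4765, 0.1619, 0.1808]
force: [-0.0, 0.3, -0.4]
position: [0.4819, 0.1631, 0.179]
force: [-0.4, 0.2, 0.1]
```

```bash
python3 -m jog '[{"tx":-0.5,"ty":0,"tz":0.13,"roll":0,"jaw":0.2},{"tx":-0.3,"ty":0,"tz":0.1,"roll":0,"jaw":0.2}]' | sed -n '2p;4p'; python3 -m jog '[{"tx":0,"ty":0,"tz":0.2,"roll":0,"jaw":0.2},{"tx":0,"ty":0,"tz":0.2,"roll":0,"jaw":0.2}]' | sed -n '2p;4p'
python3 - <<'E'
from h import *
a=capture("scene");S=prep(a)
for t in("peg_root","peg_tip","tag_hole"):
  print(t,[(np.round(d["point"],1).tolist(),round(d["p"],2)) for d in landmark_of("scene",t)[:2]])
s=read_state();R=np.array(s["tcp_rot"]);p=np.array(s["position"])
print(p.round(4),"hole pred",proj(S,p+R@[.0025,0,.005]))
im=a["img"][195:255,315:375,::-1]
cv2.imwrite("pics/s13.png",cv2.resize(im,None,fx=10,fy=10,interpolation=2))
E
```

```text
position: [0.4895, 0.1648, 0.1766]
force: [-0.8, -0.2, -0.0]
position: [0.4888, 0.1647, 0.1728]
force: [-0.6, -0.1, 10.1]
peg_root [([229.0, 339.7], 0.96), ([216.6, 315.2], 0.47)]
peg_tip [([220.9, 347.6], 0.73)]
tag_hole [([223.9, 336.7], 0.58), ([264.8, 415.9], 0.55)]
[0.4889 0.1648 0.1731] hole pred [226.53231369 340.02727574]
```

The upward force of 10 N appeared at the predicted hanging height (hole 0.168 m), so the tag is bearing on the peg. One look to confirm before releasing.

View pics/s13.png

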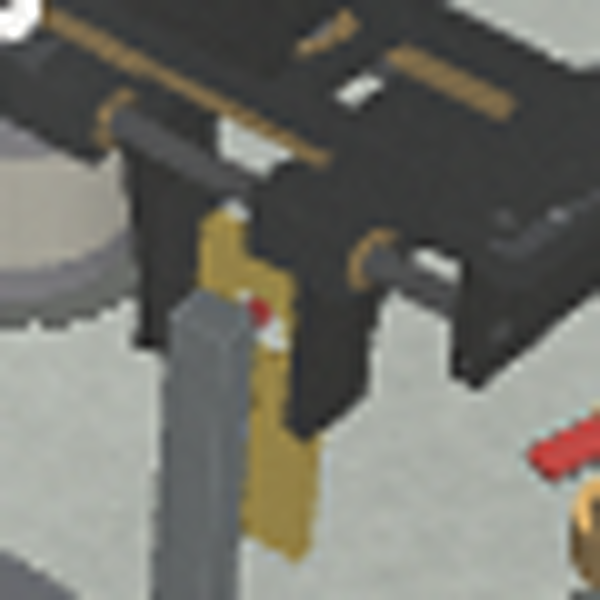

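The red peg passes through the tag's hole at crop (260,310), behind the post. Releasing and withdrawing upward.

```bash
python3 -m jog '[{"tx":0,"ty":0,"tz":-0.15,"roll":0,"jaw":0.2},{"tx":0,"ty":0,"tz":0,"roll":0,"jaw":0.5},{"tx":0,"ty":0,"tz":0,"roll":0,"jaw":0.6},{"tx":0,"ty":0,"tz":0,"roll":0,"jaw":0.75},{"tx":0,"ty":0,"tz":0,"roll":0,"jaw":0.75},{"tx":0,"ty":0,"tz":0,"roll":0,"jaw":0.75},{"tx":0,"ty":0,"tz":-2,"roll":0,"jaw":0.75},{"tx":0,"ty":0,"tz":-3,"roll":0,"jaw":0.75}]' | sed -n '1,2p;4,6p'; python3 -m jog '[{"tx":0,"ty":0,"tz":-4,"roll":0,"jaw":0.75},{"tx":0,"ty":0,"tz":-4,"roll":0,"jaw":0.75},{"tx":2,"ty":0,"tz":-3,"roll":0,"jaw":0.75},{"tx":2,"ty":0,"tz":0,"roll":0,"jaw":0.75},{"tx":0,"ty":0,"tz":0,"roll":0,"jaw":0.75},{"tx":0,"ty":0,"tz":0,"roll":0,"jaw":0.75}]'
python3 - <<'E'
from h import *
a=capture("scene");S=prep(a);c,W=wristcam()
for t in("tag_hole","tag","green_can_foot","green_can_cap"):
  print(t,[(np.round(d["point"],1).tolist(),round(d["p"],2)) for d in landmark_of("scene",t)[:3]])
hsv=cv2.cvtColor(a["img"],cv2.COLOR_RGB2HSV)
n,l,st,ce=cv2.connectedComponentsWithStats(cv2.inRange(hsv,(20,80,40),(38,255,255)));print([(st[i].tolist()) for i in range(1,n) if st[i][4]>60])
q=(.5815,.0489,np.radians(12.26))
for P in[(-.07,.135,.167),(-.07,.135,.100),(-.07,.117,.190),(-.07,.153,.1)]:print(P,proj(S,rackpt((.589,.049,q[2]),P)).round(1))
E
```

```text
time_s: 21.2
position: [0.4874, 0.1645, 0.2232]
force: [-0.5, 0.4, 0.1]
opening: 0.752
grasp_force: 0.0
time_s: 21.8
position: [0.4497, 0.1562, 0.3343]
tcp_rot: [[-0.977, -0.213, 0.0], [-0.213, 0.977, 0.0], [-0.0, 0.0, -1.0]]
force: [0.1, -0.0, -1.0]
opening: 0.753
grasp_force: 0.0
tag_hole [([225.1, 339.0], 0.64), ([313.0, 384.6], 0.56), ([372.0, 314.8], 0.52)]
tag [([242.7, 338.0], 0.82), ([281.0, 418.5], 0.47)]
green_can_foot [([219.0, 301.2], 0.85)]
green_can_cap [([223.1, 266.4], 0.67), ([250.6, 376.5], 0.49)]
[[335, 216, 13, 33, 246], [389, 350, 30, 24, 300], [387, 374, 27, 11, 64]]
(-0.07, 0.135, 0.167) [228.2 338.7]
(-0.07, 0.135, 0.1) [248.5 337.2]
(-0.07, 0.117, 0.19) [217.6 333.3]
(-0.07, 0.153, 0.1) [251.9 342.9]
```

The tag hangs where predicted: yellow region at rows 216–249, columns 335–348, hole at (225,339). The can is unchanged. I'll let it settle and compare frames.

```bash
python3 -m jog '[{"tx":0,"ty":0,"tz":0,"roll":0,"jaw":0.75},{"tx":0,"ty":0,"tz":0,"roll":0,"jaw":0.75},{"tx":0,"ty":0,"tz":0,"roll":0,"jaw":0.75},{"tx":0,"ty":0,"tz":0,"roll":0,"jaw":0.75},{"tx":0,"ty":0,"tz":0,"roll":0,"jaw":0.75},{"tx":0,"ty":0,"tz":0,"roll":0,"jaw":0.75},{"tx":0,"ty":0,"tz":0,"roll":0,"jaw":0.75},{"tx":0,"ty":0,"tz":0,"roll":0,"jaw":0.75}]' | head -1
python3 - <<'E'
from h import *
def blob():
  a=capture("scene");hsv=cv2.cvtColor(a["img"],cv2.COLOR_RGB2HSV)
  n,l,st,ce=cv2.connectedComponentsWithStats(cv2.inRange(hsv,(20,80,40),(38,255,255)));print([(st[i].tolist(),ce[i].round(2)) for i in range(1,n) if st[i][4]>60][:1])
for _ in range(4): blob()
print(hand_in())
E
```

```text
time_s: 22.9
[([335, 216, 13, 34, 248], array([342.58, 232.19]))]
[([335, 216, 13, 33, 245], array([342.57, 232.07]))]
[([335, 216, 13, 34, 247], array([342.57, 232.13]))]
[([335, 216, 13, 34, 247], array([342.57, 232.13]))]
the job is handed in; nothing more can be done
None
```

I handed in the job at about 23 s of the 48 s allowed: the green can lies released in the cradle, cap uphill with its base on the red stop, and the yellow tag hangs at rest on the red peg; the judge returned no verdict.

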